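# Shut the tagged line in the carver's bench air box

## Task

The air line with the round brass tag on its valve handle is to be serviced. Push the wooden cover of the bench air box aside as far as it will go, sliding it over the deck without lifting it; then push the tagged handle fully shut, square across its pipe against the stop. Leave the other two valves open and the cover aside, and do not disturb the things lying around the box.

Things in the scene. Friction and masses are not known exactly. Their poses are not given: they have to be found in the camera images.
- airbox: brown wooden bench air box fixed to the bench, 326 mm (its x) by 324 mm (its y) by 102 mm high; origin: centre of its underside, on the work surface. Its -y half is an open bay with the valves, its +y half is decked over. Copper pipes stand out up to 40 mm from its two y ends.
- bay (a point): middle of the bay's inner floor, 8 mm above the work surface, axes as the box's. The bay is 290 mm along x and 145 mm along y. In it three alike brass ball valves, axes 85 mm apart in a row along x (box x -75, +10, +95 mm, y -45 mm); which valve stands in which place varies. Below the levers only the hubs (radius 10 mm) at the axes rise above 54 mm; the pipes and bodies end at 40 mm.
- deck (a point): middle of the fixed wooden deck's top, 83 mm above the work surface, axes as the box's. The walls along y have ledges 84 mm high, on which the cover slides along y between lips 102 mm high; the end walls, also 102 mm high, stop it (inner faces at box y -150 and +150 mm).
- cover: loose dark wooden sliding cover, a board 306 mm (its x) by 150 mm (its y) by 12 mm, 0.3 to 0.6 kg; origin: centre of its underside, 84 mm above the work surface; axes as the box's. Across its middle a raised bar to push it by: 180 mm along x, 20 mm along y, 18 mm high (top 114 mm above the work surface). Origin at box y -75 to -60 mm when closed, +75 mm when slid right over the deck.
- tagged_axis (a point): point on the upright turning axis of the tagged handle, 66 mm above the work surface, half-way up its lever. Axes parallel to the air box's: the handle points along -y when open, along -x when shut (pushed clockwise seen from above).
- tagged_handle (a joint): turn of the tagged handle (rad): 0 = open, in line with its pipe (box -y); grows clockwise seen from above; 1.571 = shut against its stop, square across the pipe (box -x). It stays where it is left; stiff, about 4 to 5 N at 42 mm from the axis.
- tagged_grip (a point): centre of the tagged handle's grip, 42 mm out from its axis; the handle points along the point's -y. All three handles: steel lever, black sleeve 14 mm wide, 44 mm long, 60 to 72 mm above the work surface, ending 62 mm from the axis. Only this one has a round brass tag, 26 mm across and 3 mm thick, flat on top of the sleeve at this point.
- plain1_axis (a point): point on the upright turning axis of the first plain handle, 66 mm above the work surface, half-way up its lever. Axes parallel to the air box's: the handle points along -y when open, along -x when shut (pushed clockwise seen from above).
- plain1_handle (a joint): turn of the first plain handle (rad): 0 = open, in line with its pipe (box -y); grows clockwise seen from above; 1.571 = shut against its stop, square across the pipe (box -x). It stays where it is left; stiff, about 4 to 5 N at 42 mm from the axis.
- plain2_axis (a point): point on the upright turning axis of the second plain handle, 66 mm above the work surface, half-way up its lever. Axes parallel to the air box's: the handle points along -y when open, along -x when shut (pushed clockwise seen from above).
- plain2_handle (a joint): turn of the second plain handle (rad): 0 = open, in line with its pipe (box -y); grows clockwise seen from above; 1.571 = shut against its stop, square across the pipe (box -x). It stays where it is left; stiff, about 4 to 5 N at 42 mm from the axis.
- mallet: bystander: turned light wood carver's mallet standing on its head, 76 mm diameter, 205 mm high, on the bench beyond the -y side of the box; origin: centre of its underside
- gouge: bystander: gouge with a wooden handle, 240 mm long, 22 mm thick, lying beyond the -y side of the box; origin: underside, near the handle's front end; blade along its +x
- plane: bystander: light wood hand plane, body 150 x 46 x 40 mm with iron, wedge and cross handle, 85 mm high in all, beyond the +y side of the box; origin: centre of its underside
- finial: bystander: turned light wood finial, 54 mm diameter, 96 mm high, standing beyond the +y side of the box; origin: centre of its underside
Not all that is in view belongs to the job. Leave any blue or pink look-alike of the part that bears plain1_axis alone.

How it is judged (in metres and radians):
On the way, in this order (a step that is already met when the one before it is completed fails the run):
1. the cover is slid aside over the deck, handles bare (y of cover in the frame of airbox above 0.06 m and z of cover in the frame of airbox below 0.09 m and angle between cover's own z axis and vertical below 0.06 rad), for 0.2 s.
2. the tagged handle is pushed shut (value of joint tagged_handle above 1.47 rad), for 0.2 s.
At the end, for the whole second after the job is handed in: the cover lies flat on its ledges within 15 mm of the far end of its slide, the tagged handle stands within 0.1 rad of its shut stop, both plain handles are still open (turned less than 0.25 rad), and all are at rest (all of step 1 and value of joint tagged_handle above 1.47 rad and value of joint each of plain1_handle, plain2_handle below 0.25 rad and velocity of joint tagged_handle between -0.05 and 0.05 rad/s and linear speed of cover below 0.02 m/s); the robot touches nothing.
It fails at once if the cover is lifted or tipped off its ledges (z of cover in the frame of airbox above 0.096 m or angle between cover's own z axis and vertical above 0.12 rad).
It fails at once if a plain valve handle is turned (value of joint any of plain1_handle, plain2_handle above 0.3 rad).
It fails at once if a thing beside the box is lifted or moved more than 20 mm (distance of any of mallet, gouge, plane, finial from where it was at the start of the episode above 0.02 m).
It also fails if it takes over 51 s, if anything falls off the work surface, if the arm or the gripper's body presses on something with over 40 N, if the wrist force passes 120 N, or if a joint passes its speed limit or range.

## Robot

A 6-joint arm with a two-finger parallel gripper is mounted at the origin on the work surface. World frame = base frame: x ahead of the robot, y to its left, z up, the work surface at z = 0. Lengths are in m, angles in degrees, forces in N, time in s.
With the tool pointing down it reaches from about 0.35 to 0.875 m from the base axis. Payload 4.2 kg.
Tool frame: the origin (TCP) lies midway between the tips of the shut fingers; the grasp point (between the pads) lies 19 mm behind it; y points along the fingers, x is the direction in which the jaws open and shut, and the axes are right-handed (so a half turn about y gives the same grasp; the last joint's range is limited). The gripper opens to 87 mm and grips with 3 to 60 N. Pads are 19 mm wide; open, the fingers measure 117 mm over their backs; the gripper's body (75 mm by 190 mm) begins 51 mm behind the grasp point.
Start: joints at [83.744, 22.042, 0.453, 0, -68.411, -14.817], TCP at [0.225, 0.583, 0.223] pointing down, gripper open.
Joint ranges: [-179.83, 179.83], [-69.29, 118.12], [-61.27, 80.66], [-181.25, 117.63], [-171.15, -9.14], [-177.46, 177.46]. Speed limits (degrees/s): [159.86, 159.86, 180, 180, 180, 180].

## Interface

Orientations are given as a 3x3 rotation matrix whose columns are the frame's x, y, z axes.
In Python, from station import * gives the robot as it stands.
- The arm moves only by the tool jog_arm, never from a script. Its argument "series" is a list of rows, each a list of 3 entries, a list of its own where there are three numbers: the shift along the tool's x, y, z in m, then the turn, a rotation vector about the tool's x, y, z in degrees, then the finger opening in m, from 0 to 0.087. A call has 1 to 10 rows; each row shifts and turns the commanded pose from where the row before left it, along the tool's axes as they then stand; what a row does not reach is not made up. A row lasts 1/8 s, in which the tool goes at most 62.5 mm and 10.7 degrees, less where a joint would pass 70% of its speed; a pose out of reach is approached as far as the arm can. A call is refused whole if a number of a shift passes 0.0625 or a number of a turn 10.7, either way. A call with a gripper value outside its range is refused whole. The fingers move at their own pace and stop on an object; the grip force is fixed at half the most. Time passes only in rows, so rows that do not move let the fingers close. It gives the time, the measured TCP pose, the force and the opening at its end, in the units of the state.
- sense(): the state, without advancing time (a new reading comes with each control period).
- capture(name): name is "scene" or "top"; returns the picture (384x512x3 uint8, red, green, blue); there is no depth.
- camera_info(name): a dict with "fx", "fy", "cx", "cy" (pixels), "rvec" (rotation vector, rad) and "tvec" (3), from world to camera coordinates, as OpenCV has them. Camera axes: x right, y down, z forward; pixel columns grow to the right and rows downward; lengths in m; the calibration is good to about 2 mm. A picture is of the moment at which its call begins. camera_info takes no time and is no camera call.
- finish_job(): hands the job in, once; it reports no verdict.
The state is a dict: "time_s": time; "joints": joint angles; "joint_velocities": joint speeds; "effort": joint torques, N m; "tcp_pos": TCP position; "ee_rot": TCP orientation; "wrist_force": force on the tool from outside, world axes, zero at the start; "moment": the same for the moment, N m; "gripper_width": opening from 0.0 (shut) to 1.0 (fully open).
Only numpy, scipy, OpenCV 4.12 (cv2) and the standard library are available. Lean on these libraries where they do the work, as an engineer would, in place of code of your own. Each camera call takes 0.05 s, during which the arm holds its last target. There are 200 camera calls.

## Working session

There is one attempt and no reset: what is moved stays moved. The work goes in short steps, Python scripts to look and compute and a tool call to move; the robot and the scene stay as the last step left them, time stands still between calls to the robot, and variables do not carry over. Pictures are saved under pics/ and viewed, about 8 in all and at most 12, crops included, and the job is handed in when it is done.

Besides the shell and the picture viewer there is one more tool, called after "Request:" as name([rows], argument=value, ...), one row to a line, values as JSON. jog_arm: Moves the arm, as the interface text tells. Its arguments: {"type":"object","properties":{"series":{"type":"array","items":{"type":"array"}}},"required":["series"]}

```bash
mkdir -p pics; ls; python3 - <<'E'
from station import *
import cv2
for n in("scene","top"):
    im=capture(n); cv2.imwrite(f"pics/{n}0.png",im[:,:,::-1]); print(n,camera_info(n))
s=sense(); print(s)
E
```

```text
pics
scene {'fx': 380.6954220496508, 'fy': 380.6954220496508, 'cx': 261.78951823138976, 'cy': 192.5920192802252, 'rvec': array([ 1.59641637,  2.25051862, -0.61588591]), 'tvec': array([ 0.11098983, -0.41213018,  1.3990943 ])}
top {'fx': 464.85397154710375, 'fy': 464.85397154710375, 'cx': 261.4235094093015, 'cy': 182.09727819386364, 'rvec': array([ 2.17337629, -2.19132522,  0.12750854]), 'tvec': array([0.0637385 , 0.56326025, 1.25180617])}
{'time_s': 0.1, 'joints': array([ 8.37452922e+01,  2.20865801e+01,  3.88030973e-01, -2.48873474e-02,
       -6.84157630e+01, -1.48153744e+01]), 'joint_velocities': array([ 0.0591162 , -0.1495804 ,  0.17470831,  0.14214379, -0.05531399,
       -0.06175748]), 'effort': array([-7.34390105e-04, -3.91689205e+01,  1.87935966e+01,  4.23198894e+00,
        1.34909098e-02, -7.32793410e-05]), 'tcp_pos': array([0.22449594, 0.5826915 , 0.22157067]), 'ee_rot': array([[-3.59658453e-01, -6.18865114e-04,  9.33083820e-01],
       [-9.33081812e-01, -1.93920752e-03, -3.59658965e-01],
       [ 2.03202355e-03, -9.99997928e-01,  1.20000595e-04]]), 'wrist_force': array([-0.14934813,  0.12894898,  1.08447745]), 'moment': array([-0.05603879,  0.05929846, -0.00286094]), 'gripper_width': 1.0003318683880758}
```

View pics/top0.png

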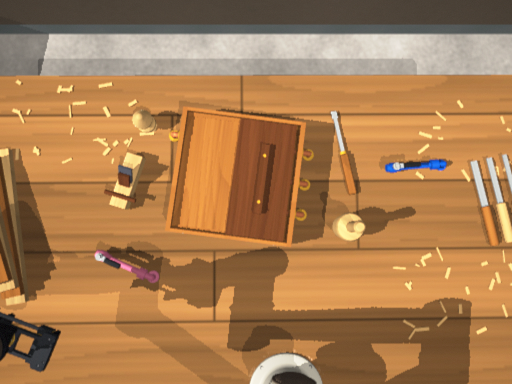

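View pics/scene0.png

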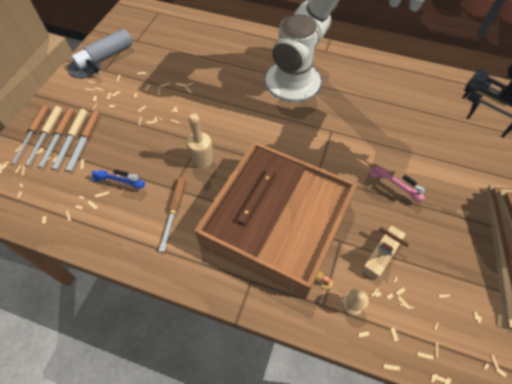

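The top view shows the box around (236,175), with its deck to the left and the dark cover on the right (bar at 265,178). The mallet is at (350,227), the gouge at (343,155), the plane at (125,180) and the finial at (144,120). The blue and pink look-alikes lie outside the box. Next is an enlarged crop to get the corners.

```bash
python3 - <<'E'
import cv2
im=cv2.imread("pics/top0.png")[95:255,155:365]
cv2.imwrite("pics/crop1.png",cv2.resize(im,None,fx=3.75,fy=3.75,interpolation=cv2.INTER_CUBIC))
E
```

```text
(no output)
```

View pics/crop1.png

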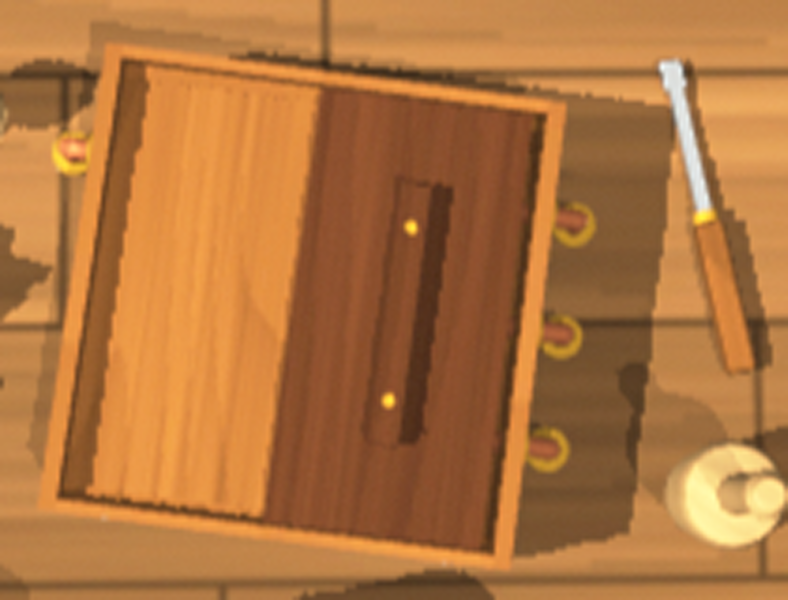

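```bash
cat > h.py <<'E'
import numpy as np, cv2
from station import camera_info
def cam(n):
    c=camera_info(n); K=np.array([[c['fx'],0,c['cx']],[0,c['fy'],c['cy']],[0,0,1]])
    return K,cv2.Rodrigues(c['rvec'])[0],c['tvec']
def px2w(n,uv,z):
    K,R,t=cam(n); d=R.T@np.linalg.solve(K,[*uv,1]); o=-R.T@t
    return o+d*(z-o[2])/d[2]
def w2px(n,p):
    K,R,t=cam(n); q=K@(R@np.asarray(p)+t); return q[:2]/q[2]
E
python3 - <<'E'
from h import *
np.set_printoptions(precision=4,suppress=True)
f=lambda u,v:((u+.5)/3.75+155-.5,(v+.5)/3.75+95-.5)
C=np.array([px2w("top",f(*p),.102) for p in [(108,44),(566,102),(510,570),(40,510)]])
print(C, [np.linalg.norm(C[i]-C[i-1]) for i in range(4)])
c=C.mean(0); L=np.array([[.163,.162],[.163,-.162],[-.163,-.162],[-.163,.162]])
D=(C-c)[:,:2]; yaw=np.arctan2((L[:,0]*D[:,1]-L[:,1]*D[:,0]).sum(),(L*D).sum()); print(c,np.degrees(yaw))
R=np.array([[np.cos(yaw),-np.sin(yaw)],[np.sin(yaw),np.cos(yaw)]])
print("resid",D-L@R.T)
b=px2w("top",f(398,312),.114); print("bar",b,R.T@(b-c)[:2])
for z,p in((.205,(768,494)),):
  q=px2w("top",f(*p),z);print("mallet",q,R.T@(q-c)[:2])
for b in [(0,-.095),(0,.05),(-.075,-.045),(.01,-.045),(.095,-.045)]: print(b,c[:2]+R@b)
E
```

```text
[[ 0.7571  0.2631  0.102 ]
 [ 0.7145 -0.0566  0.102 ]
 [ 0.3903 -0.0124  0.102 ]
 [ 0.434   0.307   0.102 ]] [np.float64(0.3261105044490173), np.float64(0.3224898604842529), np.float64(0.3271869406157204), np.float64(0.32233928595214084)]
[0.574  0.1253 0.102 ] -7.718871210277543
resid [[-0.0001 -0.0008]
 [ 0.0008  0.0006]
 [-0.0004  0.001 ]
 [-0.0002 -0.0007]]
bar [0.5663 0.0626 0.114 ] [ 0.0009 -0.0632]
mallet [ 0.4404 -0.1666  0.205 ] [-0.0932 -0.3072]
(0, -0.095) [0.5612 0.0311]
(0, 0.05) [0.5807 0.1748]
(-0.075, -0.045) [0.4936 0.0908]
(0.01, -0.045) [0.5779 0.0793]
(0.095, -0.045) [0.6621 0.0679]
```

Box centre is (0.574, 0.125), yaw −7.7°. The cover bar is at box y −63 mm. I'll turn the tool so the jaws lie along box x, with tool z = −box y.

Request:
jog_arm([
  [[0,0,0],[0,9.6,0],0.087],
  [[0,0,0],[0,9.6,0],0.087],
  [[0,0,0],[0,9.6,0],0.087],
  [[0,0,0],[0,9.6,0],0.087],
  [[0,0,0],[0,9.6,0],0.087],
  [[0,0,0],[0,9.6,0],0.087],
  [[0,0,0],[0,9.6,0],0.087],
  [[0,0,0],[0,9.4,0],0.087],
])

```text
time_s: 1.1
tcp_pos: [0.2245, 0.5829, 0.2219]
ee_rot: [[-0.99, -0.0, -0.139], [0.139, -0.001, -0.99], [0.0, -1.0, 0.001]]
wrist_force: [0.5, 0.3, -0.4]
gripper_width: 0.999
```

Request:
jog_arm([
  [[-0.037,0,0.0465],[0,0,0],0.087],
  [[-0.037,0,0.0465],[0,0,0],0.087],
  [[-0.037,0,0.0465],[0,0,0],0.087],
  [[-0.037,0,0.0465],[0,0,0],0.087],
  [[-0.037,0,0.0465],[0,0,0],0.087],
  [[-0.037,0,0.0465],[0,0,0],0.087],
  [[-0.037,0,0.0465],[0,0,0],0.087],
  [[-0.037,0,0.0465],[0,0,0],0.087],
  [[-0.037,0,0.0465],[0,0,0],0.087],
  [[-0.037,0,0.0465],[0,0,0],0.087],
])

```text
time_s: 2.35
tcp_pos: [0.5298, 0.0711, 0.2223]
ee_rot: [[-0.991, -0.0, -0.133], [0.133, 0.0, -0.991], [0.0, -1.0, -0.0]]
wrist_force: [0.4, 1.0, 0.3]
gripper_width: 1.0
```

Request:
jog_arm([
  [[-0.037,0,0.0465],[0,0,0],0.087],
  [[0,0,0],[0,0,0],0.087],
  [[0,0,0],[0,0,0],0.087],
])

```text
time_s: 2.72
tcp_pos: [0.5593, 0.0217, 0.2219]
ee_rot: [[-0.991, -0.001, -0.134], [0.134, -0.0, -0.991], [0.001, -1.0, 0.0]]
wrist_force: [-0.2, 0.4, 0.9]
gripper_width: 1.0
```

Request:
jog_arm([
  [[0,0.05,0],[0,0,0],0.087],
  [[0,0.05,0],[0,0,0],0.087],
  [[0,0.019,0],[0,0,0],0.087],
  [[0,0,0],[0,0,0],0.087],
  [[0,0,-0.01],[0,0,0],0.087],
  [[0,0,-0.01],[0,0,0],0.087],
  [[0,0,-0.01],[0,0,0],0.087],
  [[0,0,-0.01],[0,0,0],0.087],
  [[0,0,-0.01],[0,0,0],0.087],
])

```text
time_s: 3.85
tcp_pos: [0.5666, 0.0709, 0.105]
ee_rot: [[-0.991, 0.0, -0.133], [0.133, -0.002, -0.991], [-0.001, -1.0, 0.002]]
wrist_force: [-0.5, -5.9, 4.2]
gripper_width: 0.998
```

Request:
jog_arm([
  [[0,0,-0.01],[0,0,0],0.087],
  [[0,0,-0.01],[0,0,0],0.087],
  [[0,0,-0.01],[0,0,0],0.087],
  [[0,0,-0.01],[0,0,0],0.087],
  [[0,0,-0.01],[0,0,0],0.087],
  [[0,0,-0.01],[0,0,0],0.087],
  [[0,0,-0.01],[0,0,0],0.087],
  [[0,0,-0.01],[0,0,0],0.087],
])

```text
time_s: 4.85
tcp_pos: [0.577, 0.1499, 0.105]
ee_rot: [[-0.991, -0.0, -0.133], [0.133, -0.003, -0.991], [0.0, -1.0, 0.003]]
wrist_force: [-0.5, -5.0, 5.5]
gripper_width: 0.996
```

Request:
jog_arm([
  [[0,0,-0.008],[0,0,0],0.087],
  [[0,0,-0.008],[0,0,0],0.087],
  [[0,0,-0.006],[0,0,0],0.087],
  [[0,0,-0.003],[0,0,0],0.087],
  [[0,0,0],[0,0,0],0.087],
])

```text
time_s: 5.48
tcp_pos: [0.5803, 0.1749, 0.1049]
ee_rot: [[-0.991, -0.0, -0.133], [0.133, -0.002, -0.991], [-0.0, -1.0, 0.002]]
wrist_force: [-0.1, -4.8, 3.6]
gripper_width: 1.005
```

Request:
jog_arm([
  [[0,0,-0.003],[0,0,0],0.087],
  [[0,0,-0.002],[0,0,0],0.087],
  [[0,0,0],[0,0,0],0.087],
])

```text
time_s: 5.85
tcp_pos: [0.5809, 0.1796, 0.1049]
ee_rot: [[-0.991, -0.001, -0.133], [0.133, -0.002, -0.991], [0.0, -1.0, 0.002]]
wrist_force: [-1.0, -5.1, 4.8]
gripper_width: 0.998
```

Request:
jog_arm([
  [[0,0,-0.002],[0,0,0],0.087],
  [[0,0,-0.002],[0,0,0],0.087],
  [[0,0,0],[0,0,0],0.087],
])

```text
time_s: 6.22
tcp_pos: [0.5807, 0.1812, 0.1049]
ee_rot: [[-0.991, -0.003, -0.135], [0.135, -0.006, -0.991], [0.002, -1.0, 0.006]]
wrist_force: [-0.5, -11.6, 6.3]
gripper_width: 0.992
```

Request:
jog_arm([
  [[0,0,-0.001],[0,0,0],0.087],
  [[0,0,-0.001],[0,0,0],0.087],
  [[0,0,0],[0,0,0],0.087],
])

```text
time_s: 6.6
tcp_pos: [0.5806, 0.1813, 0.1049]
ee_rot: [[-0.991, -0.004, -0.135], [0.135, -0.009, -0.991], [0.003, -1.0, 0.009]]
wrist_force: [-2.6, -15.2, 6.9]
gripper_width: 0.999
```

The cover reached its stop, with the force rising to 15 N and no further motion. Backing off, lifting, and clearing the view.

Request:
jog_arm([
  [[0,0,0.02],[0,0,0],0.087],
  [[0,-0.06,0],[0,0,0],0.04],
  [[0,-0.06,0],[0,0,0],0],
  [[0,0,-0.06],[0,0,0],0],
  [[0,0,-0.06],[0,0,0],0],
  [[0,0,-0.06],[0,0,0],0],
  [[0,0,0],[0,0,0],0],
])

```text
time_s: 7.48
tcp_pos: [0.6026, 0.3496, 0.2219]
ee_rot: [[-0.992, -0.001, -0.129], [0.129, 0.001, -0.992], [0.001, -1.0, -0.001]]
wrist_force: [-0.6, -0.7, -1.6]
gripper_width: 0.399
```

```bash
python3 - <<'E'
from station import *
import cv2
im=capture("top")[:,:,::-1]; cv2.imwrite("pics/top1.png",im)
cv2.imwrite("pics/crop2.png",cv2.resize(im[95:255,155:365],None,fx=3.75,fy=3.75,interpolation=cv2.INTER_CUBIC))
E
```

```text
(no output)
```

View pics/crop2.png

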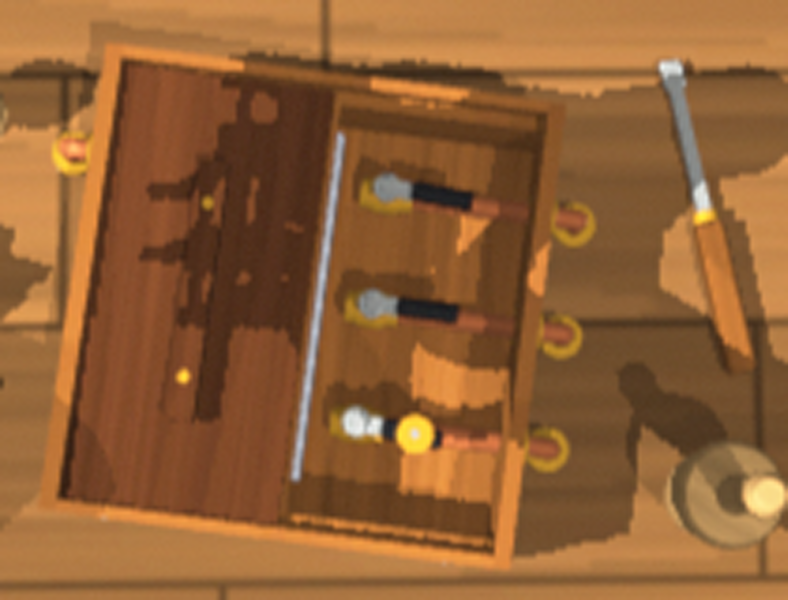

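Candidates: the handle at crop (415,434) carries the round brass tag; the handles at (430,310) and (440,196) are plain. The blue and pink look-alikes lie outside the box. This enlarged crop shows only the lower handle (box x −75) has the tag, so that is the one. The cover lies fully left. Now computing the waypoints.

```bash
python3 - <<'E'
from h import *
from station import sense
np.set_printoptions(precision=4,suppress=True)
f=lambda u,v:((u+.5)/3.75+155-.5,(v+.5)/3.75+95-.5)
y=np.radians(-7.72);R=np.array([[np.cos(y),-np.sin(y)],[np.sin(y),np.cos(y)]]);c=np.array([.574,.1253])
b=lambda p:R.T@(p[:2]-c)
print("tag",b(px2w("top",f(415,434),.075)),"axis",b(px2w("top",f(355,422),.075)),"bar",b(px2w("top",f(195,290),.114)))
s=sense();print("tcp",b(s['tcp_pos']),s['tcp_pos'],s['gripper_width'])
print("tool frame in box",R.T@s['ee_rot'][:2])
A=np.array([-.075,-.045]);r=.038;prev=b(s['tcp_pos'])
for th,e in [(0,.008)]+[(t,0) for t in range(0,91,10)]:
    t=np.radians(th);d=np.array([-np.sin(t),-np.cos(t)]);tg=np.array([-np.cos(t),np.sin(t)])
    off=.015*abs(np.cos(t))+.0095*abs(np.sin(t))+.010+e
    P=A+r*d-off*tg; D=P-prev; print(th,P,"tool x,z",-D);prev=P
E
```

```text
tag [-0.0788 -0.086 ] axis [-0.0758 -0.0432] bar [-0.0018  0.0761]
tcp [-0.0015  0.2239] [0.6026 0.3474 0.2223] 0.3562847784996582
tool frame in box [[-1.     -0.0011  0.0037]
 [-0.0037  0.0003 -1.    ]]
0 [-0.042 -0.083] tool x,z [0.0405 0.3069]
0 [-0.05  -0.083] tool x,z [ 0.008 -0.   ]
10 [-0.0556 -0.087 ] tool x,z [0.0056 0.004 ]
20 [-0.0623 -0.0901] tool x,z [0.0067 0.003 ]
30 [-0.07   -0.0918] tool x,z [0.0077 0.0017]
40 [-0.0783 -0.0918] tool x,z [0.0083 0.0001]
50 [-0.0868 -0.09  ] tool x,z [ 0.0085 -0.0018]
60 [-0.095  -0.0863] tool x,z [ 0.0082 -0.0038]
70 [-0.1025 -0.0806] tool x,z [ 0.0074 -0.0057]
80 [-0.1086 -0.0732] tool x,z [ 0.0061 -0.0074]
90 [-0.113  -0.0645] tool x,z [ 0.0044 -0.0087]
```

Request:
jog_arm([
  [[0.008,0,0.061],[0,0,0],0],
  [[0.008,0,0.061],[0,0,0],0],
  [[0.008,0,0.061],[0,0,0],0],
  [[0.008,0,0.061],[0,0,0],0],
  [[0.008,0,0.061],[0,0,0],0],
  [[0,0,0],[0,0,0],0],
  [[0,0,0],[0,0,0],0],
  [[0,0,0],[0,0,0],0],
  [[0,0,0],[0,0,0],0],
])

```text
time_s: 8.65
tcp_pos: [0.5232, 0.049, 0.2233]
ee_rot: [[-0.991, -0.0, -0.132], [0.132, 0.0, -0.991], [0.0, -1.0, 0.0]]
wrist_force: [-0.3, 0.4, -0.0]
gripper_width: 0.003
```

```bash
python3 - <<'E'
from station import *
import numpy as np
y=np.radians(-7.72);R=np.array([[np.cos(y),-np.sin(y)],[np.sin(y),np.cos(y)]])
s=sense();print(R.T@(s['tcp_pos'][:2]-[.574,.1253]),s['tcp_pos'],s['gripper_width'],R.T@s['ee_rot'][:2])
E
```

```text
[-0.04014036 -0.08241254] [0.52315281 0.04902655 0.22332302] 0.0026156468681343384 [[-9.99997541e-01 -2.02595761e-04  2.20822579e-03]
 [-2.20822459e-03 -6.12518671e-06 -9.99997562e-01]]
```

Request:
jog_arm([
  [[0,0.05,0],[0,0,0],0],
  [[0,0.05,0],[0,0,0],0],
  [[0,0.04,0],[0,0,0],0],
  [[0,0.025,0],[0,0,0],0],
  [[0,0,0],[0,0,0],0],
])

```text
time_s: 9.28
tcp_pos: [0.5217, 0.0482, 0.0565]
ee_rot: [[-0.991, -0.005, -0.133], [0.133, -0.002, -0.991], [0.005, -1.0, 0.003]]
wrist_force: [-0.3, 0.5, 0.7]
gripper_width: 0.007
```

Request:
jog_arm([
  [[0.005,0,0],[0,0,0],0],
  [[0.005,0,0],[0,0,0],0],
  [[0.006,0,0.004],[0,0,0],0],
  [[0.007,0,0.003],[0,0,0],0],
  [[0.008,0,0.002],[0,0,0],0],
  [[0.008,0,0],[0,0,0],0],
])

```text
time_s: 10.02
tcp_pos: [0.4871, 0.0462, 0.0601]
ee_rot: [[-0.991, 0.011, -0.133], [0.133, 0.004, -0.991], [-0.01, -1.0, -0.005]]
wrist_force: [6.9, 3.4, -1.8]
gripper_width: 0.004
```

Request:
jog_arm([
  [[0.0085,0,-0.002],[0,0,0],0],
  [[0.008,0,-0.004],[0,0,0],0],
  [[0.007,0,-0.006],[0,0,0],0],
  [[0.006,0,-0.007],[0,0,0],0],
  [[0,0,0],[0,0,0],0],
])

```text
time_s: 10.65
tcp_pos: [0.4559, 0.067, 0.0589]
ee_rot: [[-0.991, -0.0, -0.133], [0.133, 0.0, -0.991], [0.0, -1.0, 0.0]]
wrist_force: [0.7, -0.4, -0.2]
gripper_width: 0.004
```

Request:
jog_arm([
  [[0.002,0,-0.005],[0,0,0],0],
  [[0.001,0,-0.003],[0,0,0],0],
  [[0,0,0],[0,0,0],0],
])

```text
time_s: 11.02
tcp_pos: [0.4537, 0.0748, 0.0585]
ee_rot: [[-0.991, -0.002, -0.133], [0.133, -0.001, -0.991], [0.002, -1.0, 0.002]]
wrist_force: [0.5, -5.3, 2.8]
gripper_width: 0.007
```

Request:
jog_arm([
  [[0,0,-0.003],[0,0,0],0],
  [[0,0,-0.002],[0,0,0],0],
  [[0,0,0],[0,0,0],0],
])

```text
time_s: 11.4
tcp_pos: [0.4531, 0.0763, 0.0583]
ee_rot: [[-0.991, -0.006, -0.133], [0.133, -0.007, -0.991], [0.005, -1.0, 0.008]]
wrist_force: [3.9, -19.1, 4.9]
gripper_width: 0.007
```

Request:
jog_arm([
  [[0,0,-0.002],[0,0,0],0],
  [[0,0,0],[0,0,0],0],
])

```text
time_s: 11.65
tcp_pos: [0.4529, 0.0768, 0.0583]
ee_rot: [[-0.991, -0.008, -0.133], [0.133, -0.01, -0.991], [0.006, -1.0, 0.01]]
wrist_force: [5.6, -24.5, 5.5]
gripper_width: 0.005
```

Stalled at the stop with 24 N. Backing off straight, lifting, and moving away to check.

Request:
jog_arm([
  [[0,0,0.01],[0,0,0],0],
  [[0,0,0.015],[0,0,0],0],
  [[0,-0.05,0],[0,0,0],0],
  [[0,-0.06,0],[0,0,0],0],
  [[0,-0.06,0],[0,0,0],0],
  [[0,0,-0.06],[0,0,0],0],
  [[0,0,-0.06],[0,0,0],0],
  [[0,0,-0.06],[0,0,0],0],
  [[0,0,-0.06],[0,0,0],0],
  [[0,0,-0.04],[0,0,0],0],
])

```text
time_s: 12.9
tcp_pos: [0.4891, 0.3379, 0.2279]
ee_rot: [[-0.991, -0.001, -0.132], [0.132, 0.001, -0.991], [0.001, -1.0, -0.001]]
wrist_force: [-0.3, -0.7, 0.1]
gripper_width: 0.003
```

Request:
jog_arm([
  [[0,0,0],[0,0,0],0],
  [[0,0,0],[0,0,0],0],
])

```text
time_s: 13.15
tcp_pos: [0.4889, 0.3347, 0.228]
ee_rot: [[-0.991, -0.001, -0.133], [0.133, -0.001, -0.991], [0.001, -1.0, 0.001]]
wrist_force: [-0.1, 0.2, 0.4]
gripper_width: 0.006
```

```bash
python3 - <<'E'
from station import *
import cv2
im=capture("top")[:,:,::-1]; cv2.imwrite("pics/top2.png",im)
cv2.imwrite("pics/crop3.png",cv2.resize(im[95:255,155:365],None,fx=3.75,fy=3.75,interpolation=cv2.INTER_CUBIC))
E
```

```text
(no output)
```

View pics/crop3.png

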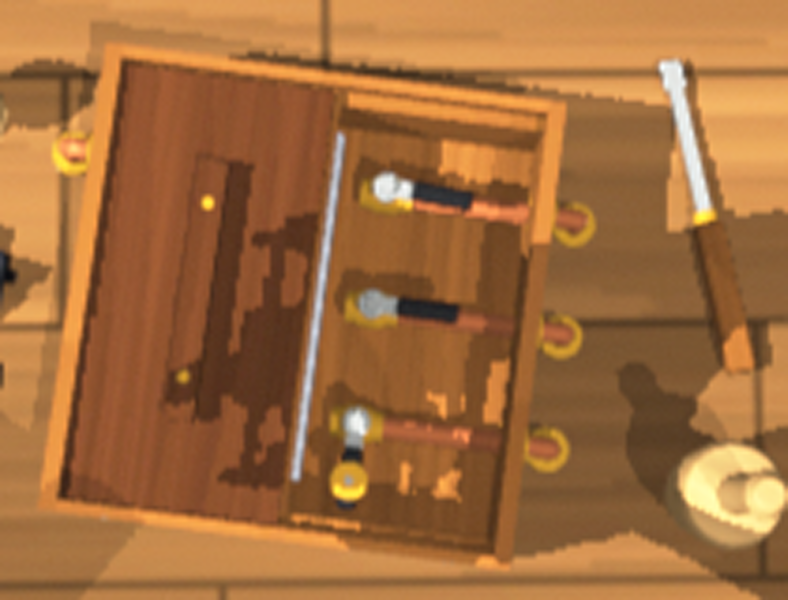

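The crop shows the tagged handle square across its pipe (axis 356,422, tag 349,483), both plain handles still open, and the cover fully left. The gouge and mallet are where they were.

```bash
python3 -c "
from station import *
print(finish_job())"
```

```text
the job is handed in; nothing more can be done
None
```

The cover is slid aside over the deck to its end stop and the tagged valve handle is pushed shut. I handed the job in at about 13 s of the 51 s allowed.

- **Cover:** I pushed it by its bar until it stalled at 15 N. A top picture taken then put its origin at about box y +76 mm, where the far end of the slide is +75 mm.
- **Tagged handle:** this was the one at box x −75 mm. I pushed it until it stalled at about 24 N. In the last picture it stands square across its pipe, within about 2° by pixel measurement, where about 5.7° is allowed.
- **Rest of the scene:** in the last picture both plain handles are still open, and the mallet and gouge look unmoved. The plane and finial were outside that crop, so I did not check them at the end; the arm passed above that side only at about 0.22 m height.
- **End state:** the gripper was clear of everything, with about zero wrist force. No check failed or disagreed.

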